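Find the full wax case by feel

ROBOT

A 6-joint arm with a two-finger parallel gripper is mounted at the origin on the work surface. World frame = base frame: x ahead of the robot, y to its left, z up, the work surface at z = 0. Lengths are in mm, angles in rad, forces in N, time in s.
With the tool pointing down it reaches from about 225 to 725 mm from the base axis. Payload 3.1 kg.
Tool frame: the origin (TCP) lies between the finger pads; the fingertips stand 25 mm ahead of it and the grasp point (between the pads) lies 6 mm ahead of it; z points along the fingers, y is the line along which they close (so a half turn about z gives the same grasp; the last joint's range is limited). The gripper opens to 85 mm and grips with 20 to 120 N. Pads are 22 mm wide; open, the fingers measure 114 mm over their backs; the gripper's body (76 mm by 85 mm) begins 54 mm behind the grasp point. The pads swing forward as they close: fully open they stand 13 mm farther back than shut.
Start: joints at [-1.295, 0.048, 0.099, 1.622, 0, 1.443], TCP at [206.265, -482.775, 231.912] pointing down, gripper open.
Joint ranges: [-2.91, 2.91], [-0.99, 1.94], [-1.21, 1.42], [-2.12, 2.29], [-1.49, 1.47], [-3.14, 3.14]. Speed limits (rad/s): [2.79, 2.79, 3.14, 3.14, 3.14, 3.14].

INTERFACE

Orientations are given as a unit quaternion [w, x, y, z].
In Python, from cell import manip gives the robot as it stands.
- The arm moves only by the shell command python3 jog.py 'ROWS' [OPENING]. ROWS is a JSON list of rows, 1 to 8 of them, each an object with the fields trans (a list: dx, dy, dz in mm), rot (a list: a rotation vector rx, ry, rz in rad); a field left out counts as zero; each row is the pose to reach, as a shift and turn from the pose commanded when the command began, along the tool's axes at that moment; what a row does not reach only later rows make up. A row lasts 1/10 s, in which the tool goes at most 50 mm and 0.15 rad, less where a joint would pass 70% of its speed; a pose out of reach is approached as far as the arm can. OPENING is the opening from 0.0 (shut) to 1.0 (fully open), set as the command begins (- or left out keeps the last). The fingers move at their own pace and stop on an object; the grip force is fixed at half the most. Time passes only in rows, so rows that do not move let the fingers close. It prints the time, the measured TCP pose, the force, the opening and the grip force at its end. Input that does not fit is refused with a message, and nothing moves.
- manip.get_state(): the state, without advancing time (a new reading comes with each control period).
- manip.snapshot(name): name is "scene" or "top"; returns the picture (400x640x3 uint8, red, green, blue); there is no depth.
- manip.camera_model(name): a dict with "camera_matrix" (3x3 intrinsics, pixels), "dist" ([k1, k2, p1, p2, k3] as OpenCV has them; the pictures are not rectified), "extrinsics" (4x4, takes a point from world to camera coordinates). Camera axes: x right, y up, looking along -z (the intrinsics and any distortion apply to the point x, -y, -z); pixel columns grow to the right and rows downward; lengths in mm; the calibration is good to about 2 mm. A picture is of the moment at which its call begins. camera_model takes no time and is no camera call.
- manip.sign_off(): hands the job in; it is judged then, once.
The state is a dict: "t": time; "joints": joint angles; "joint_velocities": joint speeds; "joint_torque": joint torques, N m; "tcp_pos": TCP position; "tool_rot": TCP orientation; "contact_force": force on the tool from outside, world axes, zero at the start; "wrist_torque": the same for the moment, N m; "gripper_width": opening from 0.0 (shut) to 1.0 (fully open); "grip_force": force on a finger pad.
Only numpy, scipy, OpenCV 4.12 (cv2) and the standard library are available. Lean on these libraries where they do the work, as an engineer would, in place of code of your own. Each camera call takes 0.05 s, during which the arm holds its last target. There are 200 camera calls.

TASK

Three closed wax cases that look alike stand in the slotted rack, and only one is full: starting at the robot's left and working to its right, draw each one up by its top at least two centimetres to feel its weight. Finish while holding the full one still and upright in the gripper, over the rack and well clear of it and of everything else, with the two lighter cases standing fully down in the slots they came from. Leave the other things on the shelf where they are.

Things in the scene. Friction and masses are not known exactly. Their poses are not given: they have to be found in the camera images.
- rack: fixed plywood rack, three open-topped slots in a row, 150 (its x) x 240 (its y, the row) x 60 mm tall; origin: centre of underside, on the shelf. Slots 85 mm apart, side walls 6 mm. The cases stand in the slots with their axes along the rack's and stick out 88 mm above the walls (tops 148 mm above the shelf)
- case_left: closed wax case, blue with orange lid cap, one of three alike; it starts in the slot at the rack's +y end. 120 (its x) x 34 (y) x 140 mm tall (z), origin: centre of underside. The cap (top 35 mm) is solid: grip it across the 34 mm. Weighs 0.15 to 0.5 kg with the slightly loose wax inside; one (a different one each time; it hides wax_full) is at least 0.15 kg heavier than the others.
- case_mid: closed wax case, blue with orange lid cap, one of three alike; it starts in the middle slot. 120 (its x) x 34 (y) x 140 mm tall (z), origin: centre of underside. The cap (top 35 mm) is solid: grip it across the 34 mm. Weighs 0.15 to 0.5 kg with the slightly loose wax inside; one (a different one each time; it hides wax_full) is at least 0.15 kg heavier than the others.
- case_right: closed wax case, blue with orange lid cap, one of three alike; it starts in the slot at the rack's -y end. 120 (its x) x 34 (y) x 140 mm tall (z), origin: centre of underside. The cap (top 35 mm) is solid: grip it across the 34 mm. Weighs 0.15 to 0.5 kg with the slightly loose wax inside; one (a different one each time; it hides wax_full) is at least 0.15 kg heavier than the others.
- slot_left (a point): centre of the floor of that slot, 8 mm above the shelf; the left slot, where case_left belongs. Slot inside: 128 mm long (rack x), 40 mm wide (rack y), 52 mm deep; axes as the rack's
- slot_mid (a point): centre of the floor of that slot, 8 mm above the shelf; the mid slot, where case_mid belongs. Slot inside: 128 mm long (rack x), 40 mm wide (rack y), 52 mm deep; axes as the rack's
- slot_right (a point): centre of the floor of that slot, 8 mm above the shelf; the right slot, where case_right belongs. Slot inside: 128 mm long (rack x), 40 mm wide (rack y), 52 mm deep; axes as the rack's
- carabiner: silver carabiner lying flat between rack and robot, 100 x 58 x 10 mm; origin at its centre, underside. Leave alone
- ice_scraper: yellow plastic ice scraper lying beyond the rack, 167 x 100 x 14 mm, origin on its underside near the middle. Leave alone
- lunch_box: closed stainless steel lunch box, 126 x 186 x 59 mm, to the left (+y), origin at the centre of its underside. Leave alone
- boot_brush: birch boot brush, bristles down, 170 x 50 x 43 mm, to the right (-y), origin at the centre of its underside. Leave alone
- cork: waxing cork block, 100 x 50 x 35 mm, to the right and near the robot, origin at the centre of its underside. Leave alone
- flask: green drinking flask standing upright on the right (-y), 72 mm across, 190 mm tall, origin at the centre of its underside. Leave alone

How it is judged:
By the outcome, as a careful person would: the job done as asked, in the order asked, and still so for the second after the job is handed in, while the arm keeps its last pose, push and grip.
It also fails if it takes over 64 s, if anything falls off the work surface, if the arm or the gripper's body presses on something with over 40 N, if the wrist force passes 120 N, or if a joint passes its speed limit or range.

## Working session

There is one attempt and no reset: what is moved stays moved. The work goes in short steps, Python scripts to look and compute and a shell command to move; the robot and the scene stay as the last step left them, time stands still between calls to the robot, and variables do not carry over. Pictures are saved under pics/ and viewed, at most 10 in all, crops included, and the job is handed in when it is done.

```bash
ls; mkdir -p pics; python3 - <<'E'
from cell import manip
import cv2
for n in("scene","top"):
    cv2.imwrite(f"pics/{n}0.png",manip.snapshot(n)[:,:,::-1])
    m=manip.camera_model(n);print(m)
s=manip.get_state();print(s)
E
```

```text
cell.py
jog.py
pics
{'camera_matrix': array([[377.55176775,   0.        , 324.16256621],
       [  0.        , 377.55176775, 198.46124353],
       [  0.        ,   0.        ,   1.        ]]), 'dist': array([-0.06607138,  0.        ,  0.        ,  0.        ,  0.        ]), 'extrinsics': array([[ 5.65299319e-01,  8.24879306e-01, -3.28776529e-03,
        -3.03241669e+02],
       [-6.97937462e-01,  4.80421482e-01,  5.31110628e-01,
         3.24432099e+02],
       [ 4.39681679e-01, -2.97941822e-01,  8.47296106e-01,
        -1.35749692e+03],
       [ 0.00000000e+00,  0.00000000e+00,  0.00000000e+00,
         1.00000000e+00]])}
{'camera_matrix': array([[375.36601882,   0.        , 317.06842771],
       [  0.        , 375.36601882, 197.56571007],
       [  0.        ,   0.        ,   1.        ]]), 'dist': array([-0.07011593,  0.        ,  0.        ,  0.        ,  0.        ]), 'extrinsics': array([[-7.78592995e-03, -9.99763459e-01, -2.03077688e-02,
         3.36223679e+01],
       [ 9.88884759e-01, -1.07135134e-02,  1.48297518e-01,
        -4.94643746e+02],
       [-1.48480007e-01, -1.89
[... 191 characters left out ...]
7113157e-02,  9.77571857e-02,  1.62201015e+00,
       -1.02841162e-07,  1.44297821e+00]), 'joint_velocities': array([-5.43342057e-04, -3.58563658e-03,  4.47955418e-03,  3.15876482e-03,
       -1.69700099e-03, -5.83303632e-05]), 'joint_torque': array([ 2.49709818e-03, -3.39851904e+01,  3.20935428e+01,  1.58361427e-02,
       -1.41349528e-04,  3.82562632e-06]), 'tcp_pos': array([ 206.11911332, -482.24496697,  230.81755168]), 'tool_rot': array([-1.08099673e-03,  9.79684562e-01,  2.00541727e-01, -8.02925799e-05]), 'contact_force': array([ 0.08050075,  0.47872138, -0.14084537]), 'wrist_torque': array([ 0.00247014,  0.00834792, -0.00247829]), 'grip_force': 0.0, 'gripper_width': 1.0013968095952193}
```

View pics/scene0.png

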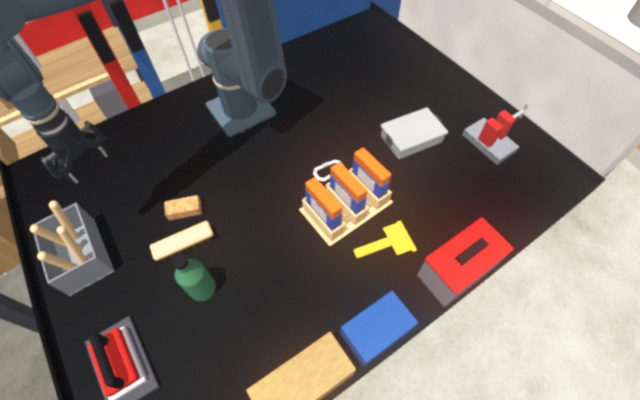

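View pics/top0.png

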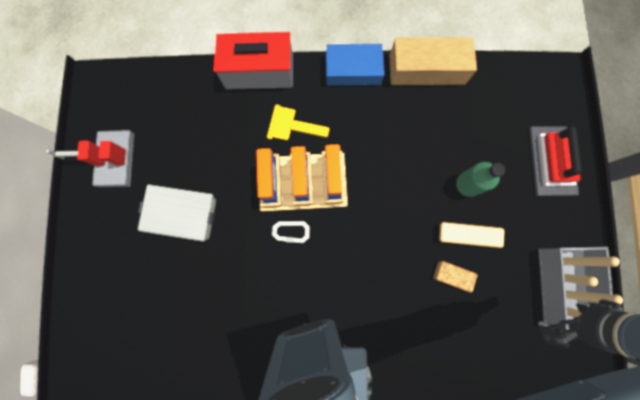

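Scene picture: robot at top, rack centre with orange caps at about (325,193), (347,178), (371,163). Top picture: caps at about (266,175), (299,174), (333,172); the flask at (478,180) is well to the right. I'll fit the caps' silhouettes in both views.

```bash
cat >h.py <<'E'
import numpy as np,cv2,sys
from scipy.optimize import minimize
from cell import manip
def proj(P,m):
    E=m["extrinsics"];C=P@E[:3,:3].T+E[:3,3];C=C*[1,-1,-1]
    return cv2.projectPoints(C,np.zeros(3),np.zeros(3),m["camera_matrix"],m["dist"])[0][:,0]
def box(x,y,th,z0,z1,lx=120,ly=34):
    c,s=np.cos(th),np.sin(th)
    return np.array([[x+c*a-s*b,y+s*a+c*b,z] for a in(-lx/2,lx/2) for b in(-ly/2,ly/2) for z in(z0,z1)])
def orange(im):
    h=cv2.cvtColor(im,cv2.COLOR_RGB2HSV)
    k=cv2.inRange(h,(4,170,90),(19,255,255))
    n,l,st,_=cv2.connectedComponentsWithStats(k)
    return k,l,st
S=4
def sil(polys):
    M=np.zeros((400*S,640*S),np.uint8)
    for p in polys: cv2.fillConvexPoly(M,cv2.convexHull(((p+.5)*S*16-8).astype(np.int32)),255,shift=4)
    return cv2.resize(M,(640,400),interpolation=cv2.INTER_AREA)
E
python3 - <<'E'
from h import *
ims={n:manip.snapshot(n) for n in("scene","top")}
ms={n:manip.camera_model(n) for n in ims}
R={"scene":np.s_[140:220,290:400],"top":np.s_[140:215,250:350]}
K={}
for n in ims:
    k,l,st=orange(ims[n]);z=np.zeros_like(k);z[R[n]]=k[R[n]];K[n]=z
    _,_,st,c=cv2.connectedComponentsWithStats(z);print(n,st[1:].tolist())
def cost(p,names=("scene","top"),cs=(85,0,-85)):
    x,y,th=p;e=0
    for n in names:
        M=sil([proj(box(x-np.sin(th)*d,y+np.cos(th)*d,th,113,148),ms[n]) for d in cs])
        e+=np.abs(M.astype(float)-K[n]).sum()/255
    return e
best=None
for names in(("scene","top"),("top",),("scene",)):
  r=min((minimize(cost,(x0,40,t0),args=(names,),method="Nelder-Mead",options=dict(initial_simplex=[(x0,40,t0),(x0+20,40,t0),(x0,60,t0),(x0,40,t0+.1)])) for t0 in(-.1,.05) for x0 in (450,500)),key=lambda r:r.fun)
  print(names,r.x,r.fun)
  if best is None:best=r.x
for n in ims:
    o=ims[n].copy()
    for d in(85,0,-85):
        p=proj(box(best[0]-np.sin(best[2])*d,best[1]+np.cos(best[2])*d,best[2],113,148),ms[n])
    a=cv2.resize(ims[n][R[n]],None,fx=4,fy=4,interpolation=0)
    oy,ox=R[n][0].start,R[n][1].start
    for d in(85,0,-85):
        p=proj(box(best[0]-np.sin(best[2])*d,best[1]+np.cos(best[2])*d,best[2],113,148),ms[n])
        h=cv2.convexHull((p-[ox,oy]+.5).astype(np.float32))*4
        cv2.polylines(a,[h.astype(int)],True,(0,255,0),1)
    ims[n]=a
H=max(a.shape[0] for a in ims.values())
cv2.imwrite("pics/fit.png",np.hstack([cv2.copyMakeBorder(a,0,H-a.shape[0],0,0,0) for a in ims.values()])[:,:,::-1][:,:800])
np.save("fit.npy",best)
E
```

```text
scene [[354, 147, 38, 38, 649], [330, 164, 37, 37, 591], [305, 177, 37, 41, 624]]
top [[325, 144, 16, 50, 222], [290, 146, 17, 50, 411], [256, 148, 17, 50, 700], [298, 180, 1, 1, 1]]
('scene', 'top') [5.47558596e+02 7.35594671e+01 3.73885573e-02] 1440.1882352941177
('top',) [5.48510757e+02 7.40285328e+01 4.01401630e-02] 1007.9450980392157
('scene',) [5.44075694e+02 7.31790071e+01 3.12216219e-02] 372.3176470588235
```

View pics/fit.png

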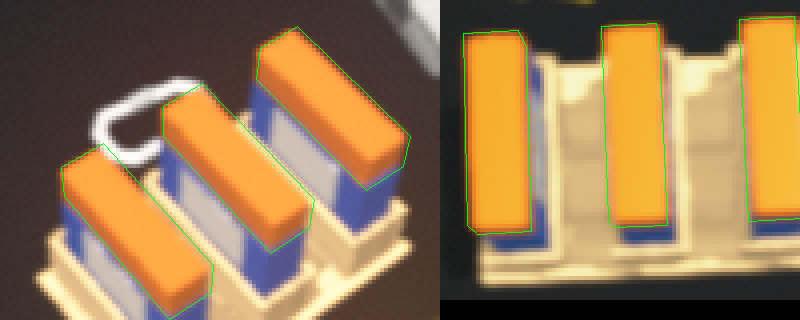

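The overlay fits the caps to about 1 px. The hue band clipped brighter orange in the top view, so I'll widen it and fit each case on its own.

```bash
cat >>h.py <<'E'
def fit(cases=(85,0,-85),free=False,zoff=0):
    ms={n:manip.camera_model(n) for n in("scene","top")}
    K={}
    p0=np.load("fit.npy")
    for n in ms:
        im=manip.snapshot(n);h=cv2.cvtColor(im,cv2.COLOR_RGB2HSV)
        K[n]=cv2.inRange(h,(4,140,110),(27,255,255)).astype(float)
    out=[]
    for d in cases:
        s=(p0[0]-np.sin(p0[2])*d,p0[1]+np.cos(p0[2])*d,p0[2])
        W={n:cv2.dilate(sil([proj(box(*s,113,148),ms[n])]),np.ones((11,11))) >0 for n in ms}
        def cost(p):
            return sum(np.abs(sil([proj(box(*p[:3],113+zoff,148+zoff),ms[n])])-K[n])[W[n]].sum()/255 for n in ms)
        r=minimize(cost,s,method="Nelder-Mead",options=dict(initial_simplex=[s,(s[0]+8,s[1],s[2]),(s[0],s[1]+8,s[2]),(s[0],s[1],s[2]+.06)]))
        out.append(r.x);print(d,r.x.round(3),round(r.fun))
    return out
E
python3 - <<'E'
from h import *
from scipy.spatial.transform import Rotation as R
o=fit()
s=manip.get_state();q=s["tool_rot"];M=R.from_quat(np.r_[q[1:],q[0]]).as_matrix()
print(M.round(4),s["tcp_pos"],"y-axis angle",np.arctan2(M[1,1],M[0,1]))
E
cat >>h.py <<'E'
def rel(x,y,z,yaw):
    from scipy.spatial.transform import Rotation as R
    s=manip.get_state();q=s["tool_rot"];M=R.from_quat(np.r_[q[1:],q[0]]).as_matrix()
    c,n=np.cos(yaw),np.sin(yaw);G=np.array([[c,n,0],[n,-c,0],[0,0,-1.]])
    rv=R.from_matrix(M.T@G).as_rotvec()
    print("t",s["t"],"tcp",s["tcp_pos"].round(1),"->",(M.T@(np.array([x,y,z])-s["tcp_pos"])).round(1),rv.round(3),"F",s["contact_force"].round(2),"w",round(float(s["gripper_width"]),3),"grip",s["grip_force"])
E
python3 jog.py '[{"trans": [140,-114,-20],"rot": [0,0,0.09]},{"trans": [281,-229,-20],"rot": [0,0,0.185]},{"trans": [281,-229,-20],"rot": [0,0,0.185]},{"trans": [281,-229,-20],"rot": [0,0,0.185]},{"trans": [281,-229,-20],"rot": [0,0,0.185]},{"trans": [281,-229,-20],"rot": [0,0,0.185]},{"trans": [281,-229,-20],"rot": [0,0,0.185]},{"trans": [281,-229,-20],"rot": [0,0,0.185]}]' 0.75
python3 -c "
from h import *
rel(543.7,158.8,220,.037)"
```

```text
t: 1.1
tcp_pos: [376.1, -157.8, 252.6]
tool_rot: [-0.0, 0.994, 0.112, 0.001]
contact_force: [-0.0, -1.1, 0.9]
gripper_width: 0.745
grip_force: 0.0
t 1.1 tcp [ 376.1 -157.8  252.6] -> [ 233.9 -271.3   33.2] [-0.001 -0.002  0.188] F [-0.04 -1.1   0.93] w 0.745 grip 0.0
```

```bash
python3 jog.py '[{"trans": [117,-136,10],"rot": [0,0,0.1]},{"trans": [234,-271,32],"rot": [0,0,0.188]},{"trans": [234,-271,32],"rot": [0,0,0.188]},{"trans": [234,-271,32],"rot": [0,0,0.188]},{"trans": [234,-271,32],"rot": [0,0,0.188]},{"trans": [234,-271,32],"rot": [0,0,0.188]},{"trans": [234,-271,32],"rot": [0,0,0.188]},{"trans": [234,-271,32],"rot": [0,0,0.188]}]'
python3 jog.py '[{},{},{}]'
python3 -c "
from h import *
rel(543.7,158.8,136,.037)
s=manip.snapshot('scene');t=manip.snapshot('top')
a=np.hstack([cv2.resize(s[90:240,280:430],(400,400)),cv2.resize(t[80:230,200:350],(400,400))])
cv2.imwrite('pics/a.png',a[:,:,::-1])"
```

```text
t: 1.9
tcp_pos: [547.8, 122.6, 218.5]
tool_rot: [-0.014, 0.999, 0.043, -0.002]
contact_force: [0.1, -0.1, 0.3]
gripper_width: 0.75
grip_force: 0.0
t: 2.2
tcp_pos: [546.5, 119.4, 220.6]
tool_rot: [-0.014, 0.999, 0.04, -0.001]
contact_force: [0.2, -0.2, 0.5]
gripper_width: 0.749
grip_force: 0.0
t 2.2 tcp [546.5 119.4 220.6] -> [  0.5 -37.2  85.6] [-0.027  0.001  0.044] F [ 0.18 -0.22  0.48] w 0.749 grip 0.0
```

View pics/a.png

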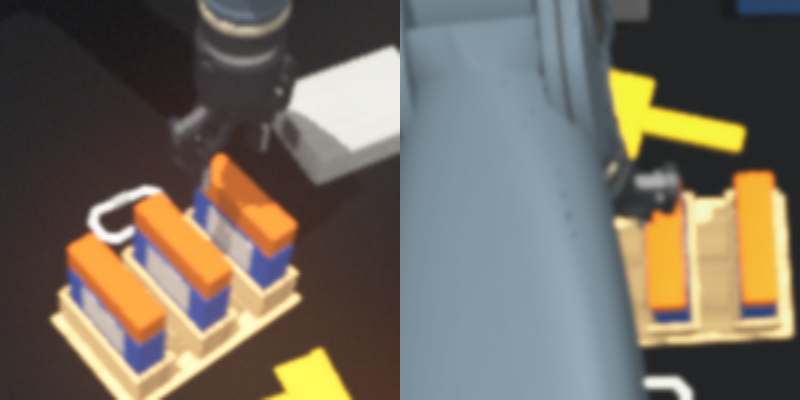

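Scene crop (left half): open gripper between and above the left and mid caps, still about 40 mm short of the left case. Top crop: the arm hides the left case. I'll finish the approach.

```bash
python3 jog.py '[{"trans": [0,-20,0]},{"trans": [0.5,-37.2,5],"rot": [-0.027,0,0.044]},{"trans": [0.5,-37.2,5],"rot": [-0.027,0,0.044]},{"trans": [0.5,-37.2,5],"rot": [-0.027,0,0.044]},{"trans": [0.5,-37.2,5],"rot": [-0.027,0,0.044]}]'
python3 -c "
from h import *
rel(543.7,158.8,136,.037)"
```

```text
t: 2.8
tcp_pos: [547.2, 125.0, 215.9]
tool_rot: [-0.014, 0.999, 0.045, -0.002]
contact_force: [-0.2, -0.5, 0.4]
gripper_width: 0.749
grip_force: 0.0
t 2.8 tcp [547.2 125.  215.9] -> [ -0.3 -31.7  80.8] [-0.028  0.003  0.053] F [-0.19 -0.55  0.45] w 0.749 grip 0.0
```

```bash
python3 -c "
from h import *
s=manip.get_state();print(s['joints'].round(3),s['joint_torque'].round(1))"
```

```text
[0.089 0.14  0.165 1.599 0.028 3.141] [ -0.  -37.4  32.    0.    0.1  -0. ]
```

Joint 6 is at its limit (3.141), so I'll use the half-turned grasp by rotating back about −3.09 rad.

```bash
python3 jog.py '[{"trans": [0,0,-20],"rot": [0,0,-0.14]},{"trans": [0,0,-20],"rot": [-0.02,0,-0.28]},{"trans": [0,-10,-20],"rot": [-0.02,0,-0.42]},{"trans": [0,-20,-20],"rot": [-0.02,0,-0.56]},{"trans": [0,-30,-20],"rot": [-0.02,0,-0.7]},{"trans": [0,-32,-20],"rot": [-0.02,0,-0.84]},{"trans": [0,-32,-20],"rot": [-0.02,0,-0.98]},{"trans": [0,-32,-20],"rot": [-0.02,0,-1.1]}]'
python3 jog.py '[{"rot": [0,0,-0.14]},{"rot": [0,0,-0.28]},{"rot": [0,0,-0.42]},{"rot": [0,0,-0.56]},{"rot": [0,0,-0.7]},{"rot": [0,0,-0.84]},{"rot": [0,0,-0.98]},{"rot": [0,0,-1.1]}]'
python3 jog.py '[{"rot": [0,0,-0.14]},{"rot": [0,0,-0.28]},{"rot": [0,0,-0.42]},{"rot": [0,0,-0.56]},{"rot": [0,0,-0.7]},{"rot": [0,0,-0.8]},{"rot": [0,0,-0.8]},{"rot": [0,0,-0.8]}]'
python3 -c "
from h import *
rel(543.7,158.8,220,.037+np.pi)"
```

```text
t: 3.6
tcp_pos: [544.5, 156.6, 236.9]
tool_rot: [-0.003, 0.827, 0.563, 0.006]
contact_force: [1.0, -0.2, -0.2]
gripper_width: 0.749
grip_force: 0.0
t: 4.4
tcp_pos: [544.6, 156.4, 236.9]
tool_rot: [0.001, 0.411, 0.912, 0.007]
contact_force: [-1.2, -0.8, 0.8]
gripper_width: 0.753
grip_force: 0.0
t: 5.2
tcp_pos: [544.5, 156.4, 236.9]
tool_rot: [0.003, 0.027, 1.0, 0.006]
contact_force: [-0.6, 0.3, 0.4]
gripper_width: 0.756
grip_force: 0.0
t 5.2 tcp [544.5 156.4 236.9] -> [ 1.1  2.2 16.9] [ 0.013  0.007 -0.091] F [-0.64  0.25  0.39] w 0.756 grip 0.0
```

```bash
python3 jog.py '[{"trans": [1.1,2.2,20],"rot": [0.013,0.007,-0.091]},{"trans": [1.1,2.2,50],"rot": [0.013,0.007,-0.091]},{"trans": [1.1,2.2,75],"rot": [0.013,0.007,-0.091]},{"trans": [1.1,2.2,90],"rot": [0.013,0.007,-0.091]},{"trans": [1.1,2.2,98],"rot": [0.013,0.007,-0.091]},{"trans": [1.1,2.2,101],"rot": [0.013,0.007,-0.091]},{"trans": [1.1,2.2,101],"rot": [0.013,0.007,-0.091]}]'
python3 jog.py '[{},{},{},{},{},{},{},{}]' 0
python3 -c "
from h import *
rel(543.7,158.8,136,.037+np.pi);s=manip.get_state();print(s['wrist_torque'])"
```

```text
t: 5.9
tcp_pos: [544.6, 159.9, 136.5]
tool_rot: [0.0, -0.02, 1.0, -0.0]
contact_force: [-0.4, -0.3, 0.3]
gripper_width: 0.75
grip_force: 0.0
t: 6.7
tcp_pos: [545.6, 159.9, 137.7]
tool_rot: [0.002, -0.02, 1.0, -0.0]
contact_force: [0.9, -1.1, 6.2]
gripper_width: 0.379
grip_force: 61.7
t 6.7 tcp [545.6 159.9 137.7] -> [ 1.9 -1.   1.7] [-0.     0.004  0.002] F [ 0.9  -1.13  6.19] w 0.379 grip 61.66396205382625
[-0.13571621 -0.16732325  0.03320595]
```

```bash
python3 jog.py '[{"trans": [0,0,-8]},{"trans": [0,0,-18]},{"trans": [0,0,-27]},{"trans": [0,0,-32]},{"trans": [0,0,-34]},{"trans": [0,0,-34]},{"trans": [0,0,-34]},{"trans": [0,0,-34]}]'
for i in 1 2 3 4; do python3 jog.py '[{},{}]' | grep -E "t:|tcp|force"; done
python3 -c "
from h import *
im=manip.snapshot('scene');cv2.imwrite('pics/b.png',cv2.resize(im[90:250,280:440],(600,600))[:,:,::-1])
rel(543.7,158.8,136,.037+np.pi);s=manip.get_state();print(s['wrist_torque'])"
```

```text
t: 7.5
tcp_pos: [543.9, 159.9, 169.3]
tool_rot: [-0.001, -0.02, 1.0, -0.0]
contact_force: [-0.5, -0.2, -2.6]
gripper_width: 0.379
grip_force: 60.9
t: 7.7
tcp_pos: [544.1, 159.9, 169.6]
tool_rot: [-0.0, -0.02, 1.0, -0.0]
contact_force: [0.4, -0.5, -2.5]
grip_force: 60.9
t: 7.9
tcp_pos: [544.2, 159.9, 169.8]
tool_rot: [-0.0, -0.02, 1.0, -0.0]
contact_force: [-0.5, -0.1, -2.3]
grip_force: 60.9
t: 8.1
tcp_pos: [544.2, 159.9, 169.9]
tool_rot: [-0.0, -0.02, 1.0, -0.0]
contact_force: [-0.7, -0.4, -2.1]
grip_force: 60.9
t: 8.3
tcp_pos: [544.2, 159.9, 169.9]
tool_rot: [-0.0, -0.02, 1.0, -0.0]
contact_force: [-0.1, -0.4, -2.3]
grip_force: 60.9
t 8.35 tcp [544.2 159.9 169.9] -> [ 0.5 -1.1 33.9] [-0.    -0.     0.003] F [-0.47  0.16 -2.29] w 0.378 grip 60.854368215259456
[ 0.00708565 -0.01179411 -0.01981984]
```

View pics/b.png

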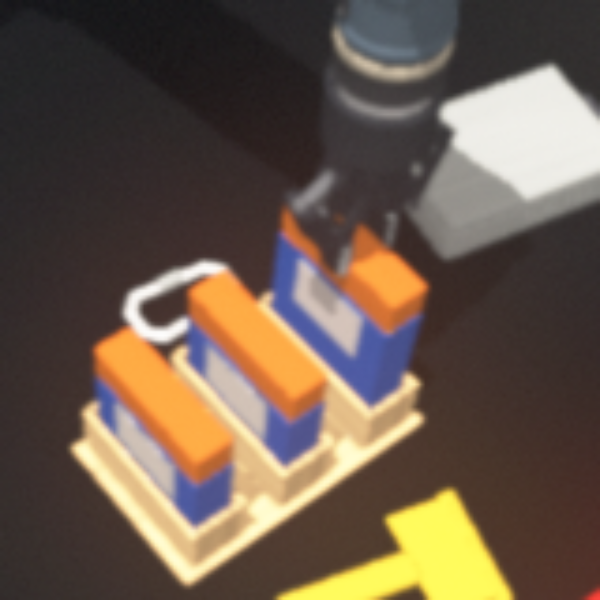

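The picture shows the left case lifted upright in its slot, cap in the fingers, the others unmoved. Force is about −2.3 N (0.23 kg). Lowering it back.

```bash
python3 jog.py '[{"trans": [0,0,8]},{"trans": [0,0,17]},{"trans": [0,0,25]},{"trans": [0,0,30]},{"trans": [0,0,33]},{"trans": [0,0,34]},{"trans": [0,0,34]},{"trans": [0,0,34]}]'
python3 jog.py '[{},{},{},{}]' 0.75
python3 -c "
from h import *
rel(543.7,158.8,136,.037+np.pi)"
```

```text
t: 9.15
tcp_pos: [543.8, 159.7, 138.0]
tool_rot: [0.0, -0.02, 1.0, -0.0]
contact_force: [-4.4, -1.2, 7.4]
gripper_width: 0.38
grip_force: 61.8
t: 9.55
tcp_pos: [544.2, 159.9, 135.6]
tool_rot: [-0.0, -0.02, 1.0, -0.0]
contact_force: [-0.2, 0.3, 0.8]
gripper_width: 0.749
grip_force: 0.0
t 9.55 tcp [544.2 159.9 135.6] -> [ 0.6 -1.1 -0.4] [-0.    -0.     0.003] F [-0.18  0.33  0.79] w 0.749 grip 0.0
```

```bash
python3 jog.py '[{"trans": [0,0,-25]},{"trans": [0,0,-60]},{"trans": [0,0,-70]},{"trans": [-1,-25,-70]},{"trans": [-1,-60,-70]},{"trans": [-1,-82,-70]},{"trans": [-1,-86.5,-70]},{"trans": [-1,-86.5,-70]}]'
python3 -c "
from h import *
rel(548.1,73.3,136,.037+np.pi)
print(fit((85,)))"
```

```text
t: 10.35
tcp_pos: [548.6, 73.1, 205.4]
tool_rot: [-0.0, -0.019, 1.0, 0.0]
contact_force: [-1.0, 1.2, -0.1]
gripper_width: 0.744
grip_force: 0.0
t 10.35 tcp [548.6  73.1 205.4] -> [ 0.4  0.2 69.4] [ 0.    -0.001  0.001] F [-0.98  1.18 -0.09] w 0.744 grip 0.0
85 [5.40522e+02 1.57376e+02 1.02000e-01] 947
[array([5.40521659e+02, 1.57376247e+02, 1.02268758e-01])]
```

```bash
python3 jog.py '[{"trans": [0,0,20]},{"trans": [0,0,45]},{"trans": [0,0,60]},{"trans": [0,0,67]},{"trans": [0,0,69.5]},{"trans": [0,0,69.5]},{"trans": [0,0,69.5]}]'
python3 jog.py '[{},{},{},{},{},{},{},{}]' 0
python3 jog.py '[{"trans": [0,0,-8]},{"trans": [0,0,-18]},{"trans": [0,0,-27]},{"trans": [0,0,-32]},{"trans": [0,0,-34]},{"trans": [0,0,-34]},{"trans": [0,0,-34]},{"trans": [0,0,-34]}]'
for i in 1 2 3 4; do python3 jog.py '[{},{}]' | grep -E "t:|tcp|contact"; done
python3 -c "
from h import *
im=manip.snapshot('scene');cv2.imwrite('pics/c.png',cv2.resize(im[90:250,280:440],(600,600))[:,:,::-1])
s=manip.get_state();print(s['wrist_torque'])"
```

```text
t: 11.15
tcp_pos: [549.4, 73.6, 137.7]
tool_rot: [0.001, -0.02, 1.0, -0.0]
contact_force: [1.1, -0.0, 0.4]
gripper_width: 0.752
grip_force: 0.0
t: 11.95
tcp_pos: [549.6, 73.3, 137.7]
tool_rot: [0.001, -0.02, 1.0, -0.0]
contact_force: [0.4, -0.9, 4.3]
gripper_width: 0.374
grip_force: 62.1
t: 12.75
tcp_pos: [548.3, 73.5, 169.9]
tool_rot: [-0.001, -0.02, 1.0, -0.0]
contact_force: [-0.5, 0.2, -4.6]
gripper_width: 0.378
grip_force: 61.0
t: 12.95
tcp_pos: [548.5, 73.5, 170.1]
tool_rot: [-0.0, -0.02, 1.0, -0.0]
contact_force: [-0.8, -0.3, -4.6]
t: 13.15
tcp_pos: [548.6, 73.5, 170.3]
tool_rot: [-0.0, -0.02, 1.0, -0.0]
contact_force: [0.4, 0.2, -4.2]
t: 13.35
tcp_pos: [548.7, 73.5, 170.5]
tool_rot: [-0.0, -0.02, 1.0, -0.0]
contact_force: [-0.3, -0.3, -5.3]
t: 13.55
tcp_pos: [548.7, 73.5, 170.4]
tool_rot: [-0.0, -0.02, 1.0, -0.0]
contact_force: [-0.7, 0.0, -4.1]
[ 0.0237684   0.03763139 -0.02235779]
```

View pics/c.png

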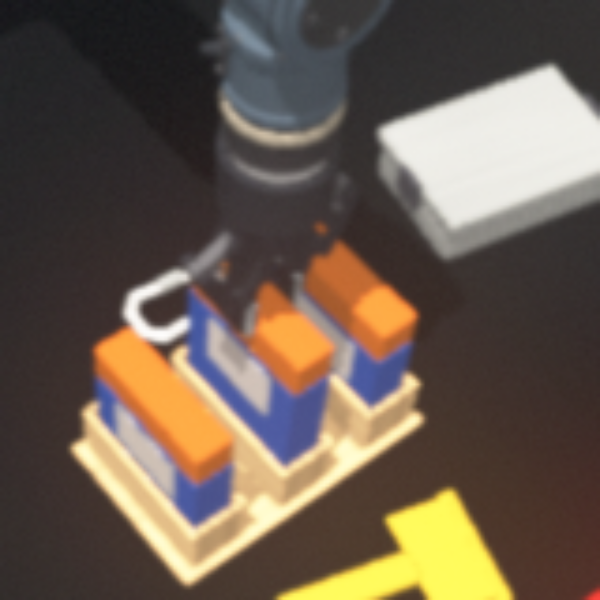

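The picture shows the mid case raised upright, left case back down. It reads about −4.5 N (0.45 kg), so probably the full one, but the right one must be felt too. Put it back and go on to the right case.

```bash
python3 jog.py '[{"trans": [0,0,8]},{"trans": [0,0,17]},{"trans": [0,0,25]},{"trans": [0,0,30]},{"trans": [0,0,33]},{"trans": [0,0,34]},{"trans": [0,0,34]},{"trans": [0,0,34]}]'
python3 jog.py '[{},{},{},{}]' 0.75
python3 jog.py '[{"trans": [0,0,-25]},{"trans": [0,0,-60]},{"trans": [0,0,-70]},{"trans": [-0.5,-25,-70]},{"trans": [-0.5,-60,-70]},{"trans": [-0.5,-82,-70]},{"trans": [-0.5,-86,-70]},{"trans": [-0.5,-86,-70]}]'
python3 -c "
from h import *
rel(551.6,-12.2,136,.037+np.pi)"
```

```text
t: 14.4
tcp_pos: [548.5, 73.4, 138.0]
tool_rot: [0.0, -0.02, 1.0, -0.0]
contact_force: [-5.4, -0.5, 5.5]
gripper_width: 0.376
grip_force: 62.2
t: 14.8
tcp_pos: [549.0, 73.5, 136.3]
tool_rot: [0.0, -0.02, 1.0, -0.0]
contact_force: [0.4, -0.0, 0.1]
gripper_width: 0.75
grip_force: 0.0
t: 15.6
tcp_pos: [552.5, -12.8, 205.9]
tool_rot: [-0.0, -0.019, 1.0, 0.0]
contact_force: [-0.1, 0.2, -0.5]
gripper_width: 0.752
grip_force: 0.0
t 15.6 tcp [552.5 -12.8 205.9] -> [ 0.8  0.6 69.9] [ 0.    -0.001  0.001] F [-0.05  0.18 -0.5 ] w 0.752 grip 0.0
```

```bash
python3 jog.py '[{"trans": [0.5,0.5,20]},{"trans": [0.5,0.5,45]},{"trans": [0.5,0.5,60]},{"trans": [0.5,0.5,67]},{"trans": [0.5,0.5,69.5]},{"trans": [0.5,0.5,69.5]},{"trans": [0.5,0.5,69.5]}]'
python3 jog.py '[{},{},{},{},{},{},{},{}]' 0
python3 jog.py '[{"trans": [0,0,-8]},{"trans": [0,0,-18]},{"trans": [0,0,-27]},{"trans": [0,0,-32]},{"trans": [0,0,-34]},{"trans": [0,0,-34]},{"trans": [0,0,-34]},{"trans": [0,0,-34]}]'
for i in 1 2 3 4; do python3 jog.py '[{},{}]' | grep -E "t:|tcp|contact"; done
python3 -c "
from h import *
im=manip.snapshot('scene');cv2.imwrite('pics/d.png',cv2.resize(im[90:250,280:440],(600,600))[:,:,::-1])
s=manip.get_state();print(s['wrist_torque'])"
```

```text
t: 16.3
tcp_pos: [552.8, -11.9, 138.2]
tool_rot: [0.001, -0.02, 1.0, -0.0]
contact_force: [-0.5, -0.4, 0.0]
gripper_width: 0.749
grip_force: 0.0
t: 17.1
tcp_pos: [553.0, -12.2, 138.2]
tool_rot: [0.001, -0.02, 1.0, -0.0]
contact_force: [1.1, -0.9, 4.9]
gripper_width: 0.381
grip_force: 62.1
t: 17.9
tcp_pos: [551.7, -11.9, 170.3]
tool_rot: [-0.001, -0.02, 1.0, -0.0]
contact_force: [-0.9, 0.7, -1.7]
gripper_width: 0.376
grip_force: 61.3
t: 18.1
tcp_pos: [551.9, -11.9, 170.6]
tool_rot: [-0.0, -0.02, 1.0, -0.0]
contact_force: [-0.3, 0.5, -2.7]
t: 18.3
tcp_pos: [552.0, -11.9, 170.9]
tool_rot: [-0.0, -0.02, 1.0, -0.0]
contact_force: [0.3, -0.5, -1.8]
t: 18.5
tcp_pos: [552.0, -11.9, 170.9]
tool_rot: [-0.0, -0.02, 1.0, -0.0]
contact_force: [0.4, -0.2, -1.9]
t: 18.7
tcp_pos: [552.0, -11.9, 170.9]
tool_rot: [-0.0, -0.02, 1.0, -0.0]
contact_force: [0.3, -0.3, -1.9]
[-0.03744003  0.0488853   0.00541969]
```

View pics/d.png

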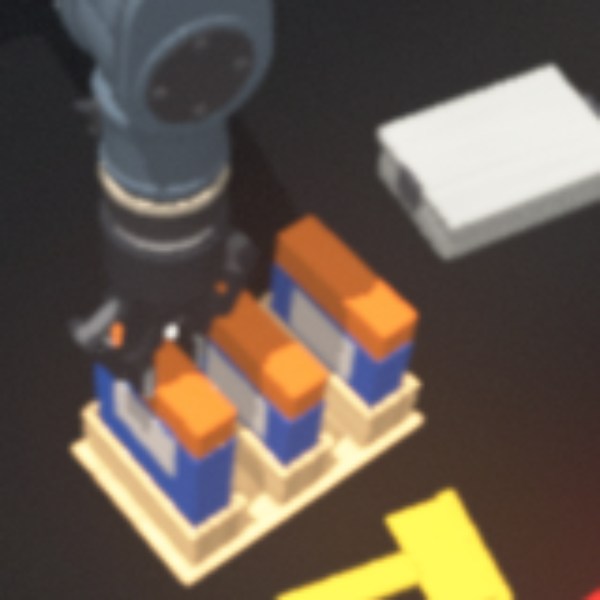

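The right case is lifted upright, the other two are down; it reads about −2.0 N. So the mid case (4.5 N) is the full one. Put this one back and return to the mid case.

```bash
python3 jog.py '[{"trans": [0,0,8]},{"trans": [0,0,17]},{"trans": [0,0,25]},{"trans": [0,0,30]},{"trans": [0,0,33]},{"trans": [0,0,34]},{"trans": [0,0,34]},{"trans": [0,0,34]}]'
python3 jog.py '[{},{},{},{}]' 0.75
python3 jog.py '[{"trans": [0,0,-25]},{"trans": [0,0,-60]},{"trans": [0,0,-70]},{"trans": [0,25,-70]},{"trans": [0,60,-70]},{"trans": [0,82,-70]},{"trans": [0,85.5,-70]},{"trans": [0,85.5,-70]}]'
python3 -c "
from h import *
rel(548.7,73.5,136,.037+np.pi)"
```

```text
t: 19.55
tcp_pos: [551.6, -11.9, 138.4]
tool_rot: [-0.0, -0.02, 1.0, -0.0]
contact_force: [-3.4, 0.1, 5.2]
gripper_width: 0.376
grip_force: 62.1
t: 19.95
tcp_pos: [552.1, -11.9, 136.7]
tool_rot: [-0.0, -0.02, 1.0, -0.0]
contact_force: [0.5, -0.4, 0.2]
gripper_width: 0.748
grip_force: 0.0
t: 20.75
tcp_pos: [548.5, 73.9, 206.4]
tool_rot: [-0.0, -0.02, 1.0, -0.0]
contact_force: [-0.8, -1.1, -0.7]
gripper_width: 0.753
grip_force: 0.0
t 20.75 tcp [548.5  73.9 206.4] -> [-0.2 -0.4 70.4] [-0.001 -0.001  0.004] F [-0.84 -1.09 -0.68] w 0.753 grip 0.0
```

```bash
python3 jog.py '[{"trans": [0,-0.4,20]},{"trans": [0,-0.4,45]},{"trans": [0,-0.4,60]},{"trans": [0,-0.4,68]},{"trans": [0,-0.4,71]},{"trans": [0,-0.4,71]},{"trans": [0,-0.4,71]}]'
python3 jog.py '[{},{},{},{},{},{},{},{}]' 0
python3 jog.py '[{"trans": [0,0,-8]},{"trans": [0,0,-20]},{"trans": [0,0,-35]},{"trans": [0,0,-50]},{"trans": [0,0,-65]},{"trans": [0,0,-80]},{"trans": [0,0,-92]},{"trans": [0,0,-100]}]'
python3 jog.py '[{"trans": [0,0,-10]},{"trans": [0,0,-25]},{"trans": [0,0,-40]},{"trans": [0,0,-55]},{"trans": [0,0,-70]},{"trans": [0,0,-82]},{"trans": [0,0,-88]},{"trans": [0,0,-90]}]'
python3 jog.py '[{},{},{},{},{},{},{},{}]'
python3 -c "
from h import *
im=manip.snapshot('scene');t=manip.snapshot('top')
cv2.imwrite('pics/e.png',np.hstack([cv2.resize(im[60:260,260:460],(400,400)),cv2.resize(t[80:280,180:380],(400,400))])[:,:,::-1])
s=manip.get_state();print(s['joint_velocities'].round(3),s['wrist_torque'])"
```

```text
t: 21.45
tcp_pos: [549.4, 72.9, 137.1]
tool_rot: [0.001, -0.02, 1.0, -0.0]
contact_force: [0.3, 0.0, 0.6]
gripper_width: 0.753
grip_force: 0.0
t: 22.25
tcp_pos: [549.7, 73.0, 137.2]
tool_rot: [0.001, -0.02, 1.0, -0.0]
contact_force: [1.0, -0.9, 5.3]
gripper_width: 0.377
grip_force: 62.3
t: 23.05
tcp_pos: [549.2, 73.2, 237.9]
tool_rot: [0.001, -0.02, 1.0, -0.0]
contact_force: [0.7, 0.7, -4.4]
gripper_width: 0.375
grip_force: 61.2
t: 23.85
tcp_pos: [549.0, 73.2, 326.7]
tool_rot: [0.0, -0.02, 1.0, -0.0]
contact_force: [1.3, 0.1, -4.4]
gripper_width: 0.376
grip_force: 61.2
t: 24.65
tcp_pos: [548.7, 73.2, 325.9]
tool_rot: [-0.0, -0.02, 1.0, -0.0]
contact_force: [-0.2, 0.8, -5.1]
gripper_width: 0.374
grip_force: 61.2
[-0.001  0.     0.    -0.001  0.001 -0.001] [-0.02028627  0.02317436 -0.01944108]
```

View pics/e.png

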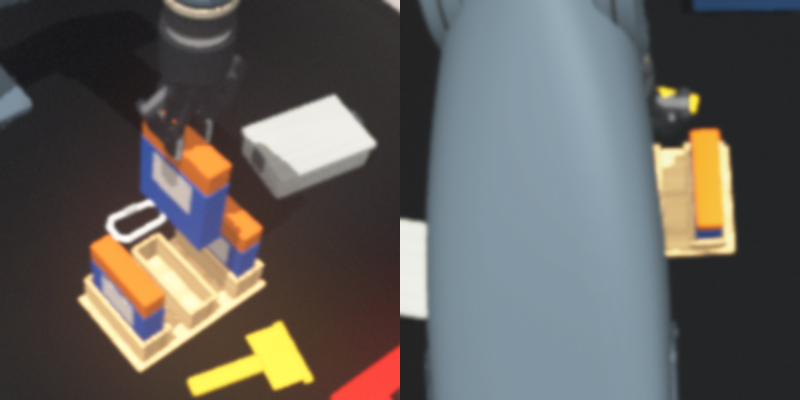

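The picture shows the mid case held upright above its empty slot (crop about (190,190)), with the left and right cases fully down in their slots and the other items untouched. The arm is still, so I'll hand it in.

```bash
python3 -c "
from cell import manip
print(manip.sign_off())"
```

```text
the job is handed in; nothing more can be done
None
```

The middle case is the full one (about 0.45 kg; left about 0.23, right about 0.20), and I handed in with it held upright and still about 190 mm above its slot and the two lighter cases back down in theirs.

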